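Seat the carriage frame in the test rig and run the test

ROBOT

A 6-joint arm with a two-finger parallel gripper is mounted at the origin on the work surface. World frame = base frame: x ahead of the robot, y to its left, z up, the work surface at z = 0. Lengths are in m, angles in rad, forces in N, time in s.
With the tool pointing down it reaches from about 0.4 to 0.825 m from the base axis. Payload 7 kg.
Tool frame: the origin (TCP) lies on the centre line of the jaws, within the pads' length; the fingertips stand tip_reach ahead of it and the grasp point (between the pads) is the TCP (tip_reach is the distance from the TCP to the fingertips, in m); z points along the fingers, y is the line along which they close (so a half turn about z gives the same grasp; the last joint's range is limited). The gripper opens to 88 mm and grips with 3 to 60 N. Pads are 19 mm wide; open, the fingers measure 130 mm over their backs; the gripper's body (78 mm by 193 mm) begins 47 mm behind the grasp point.
Start: joints at [1.595, 0.359, 0.012, 0, -1.224, -0.288], TCP at [0.176, 0.652, 0.21] pointing down, gripper open.
Joint ranges: [-3.07, 3.07], [-1.43, 2.12], [-1.02, 1.25], [-3.03, 1.67], [-3.05, -0], [-3.03, 3.03]. Speed limits (rad/s): [2.39, 2.39, 3.01, 3.14, 3.14, 3.14].

INTERFACE

Orientations are given as [roll, pitch, yaw] about the fixed x, y, z axes, in that order (R = Rz(yaw) Ry(pitch) Rx(roll)).
In Python, from station import get_state, grab_frame, calibration, job_done, find_in, mark_of, tip_reach gives the robot as it stands.
- The arm moves only by the shell command python3 -m handwheel 'ROWS' [OPENING] [FORCE]. ROWS is JSON, a list of rows, each an object with "delta_pos": the shift along the world's x, y, z in units of 30 mm (1.0 is 30 mm), a list of three; "dr": the turn, a rotation vector about the world's x, y, z in degrees, a list of three. In form: [{"delta_pos": [tx, ty, tz], "dr": [rx, ry, rz]}, ...]. A call has 1 to 10 rows; each row shifts and turns the commanded pose from where the row before left it; what a row does not reach is not made up. A row lasts 1/10 s, in which the tool goes at most 50 mm and 8.59 degrees, less where a joint would pass 70% of its speed; a pose out of reach is approached as far as the arm can. A call is refused whole if a number of a shift passes 1 or a number of a turn 8.59, either way. A call with a gripper value outside its range is refused whole. OPENING is the closure, from -1 (fully open) to 1 (shut), set as the call begins (- or left out, the last holds). The fingers move at their own pace and stop on an object; FORCE is the grip in N (left out, the last holds). Time passes only in rows, so rows that do not move let the fingers close. It gives the time, the measured TCP pose, the force, the opening and the grip force at its end, in the units of the state.
- get_state(): the state, without advancing time (a new reading comes with each control period).
- grab_frame(name): name is "scene" or "top" or "wrist"; returns the picture (420x560x3 uint8, red, green, blue); there is no depth.
- calibration(name): a dict with "fx", "fy", "cx", "cy" (pixels), "k1" (the pictures are not rectified: a ray, as slopes to the right and down, at radius r is drawn at 1 + k1 r^2 times it, then the intrinsics apply), "extrinsics" (4x4, takes a point from world to camera coordinates). Camera axes: x right, y down, z forward; pixel columns grow to the right and rows downward; lengths in m; the calibration is good to about 2 mm. A picture is of the moment at which its call begins: read the wrist's pose just before it. calibration takes no time and is no camera call; for the wrist camera it gives the pose at the moment of the call.
- job_done(): hands the job in; it is judged then, once.
Trained networks look in the newest picture that a camera, given by its name, has taken for a name from the list of things; names that differ only in an ending like _2 or _b are one class to them, and where a whole thing is asked for, a point or a joint stands for the part that bears it (a point fixed in the world has none). Each returns a list of dicts, best first, with "conf" (0 to 1); they miss things now and then, are a little off and sometimes report something else, mostly with a low value. They report only what shows in the picture. A call takes as long as a camera call. They do not tell look-alikes from the thing itself.
- find_in(camera, query): "location" ([column, row] in pixels, amid what is visible of it).
- mark_of(camera, query): "location" ([column, row] in pixels: a listed point, or the origin of a listed thing).
The state is a dict: "t": time; "q": joint angles; "qd": joint speeds; "joint_efforts": joint torques, N m; "eef_pos": TCP position; "ee_rot": TCP orientation; "force": force on the tool from outside, world axes, zero at the start; "moment": the same for the moment, N m; "width": finger opening in m; "gripper_force": force on a finger pad.
Only numpy, scipy, OpenCV 4.12 (cv2) and the standard library are available. Lean on these libraries where they do the work, as an engineer would, in place of code of your own. Each camera call takes 0.05 s, during which the arm holds its last target. There are 200 camera calls.

TASK

Without picking it up, push the cast aluminium carriage frame along the linoleum until it sits square and fully home in the corner of the steel test rig, its long side flush against the long fence and its end flush against the short end stop. Only then press the round push button on top of the rig fully down and let it come up again. Leave the frame seated and the other things on the table where they are.

Things in the scene. Friction and masses are not known exactly. Their poses are not given: they have to be found in the camera images.
- carriage: Cast aluminium carriage frame, an open rectangle lying loose: 70 mm along x, 180 along y; long rails 12 thick, 28 high, end cheeks 12 thick, 38 high, flat outer faces, two low cross bars. About 0.6 kg, slides at 2 to 8 N. Origin: centre of underside. Starts robot-side of the fence, within 17 degrees of it, short of both stops. Home: origin at x -35, y -90 mm in rig, axes parallel.
- rig: Fixed steel test rig. Origin: inside corner, on the table, where fence face (plane x=0) and end stop face (plane y=0) meet; x away from the robot through the fence, y along it to the end stop. Fence y -200 to 0 mm, end stop x -60 to 0 mm, each 12 thick, 40 high, vertical. Behind the fence a dark housing (x 12 to 100, y -150 to 0, 55 high) with a flat dial and the button on top.
- test_button_top (a point): Centre of the top of the round push button (30 mm across) in its dark housing on top of the rig; in the rig's frame at x = 56 mm, y = -100 mm, z = 77 mm (above the table). It is pressed straight down.
- test_button (a joint): Travel of the push button in m: 0 up, 0.006 fully down; a spring returns it, fully down takes 5 N.
- spring_barrel: Bystander: brass return spring barrel, a flanged drum 40 mm across and 38 mm high, standing upright; origin at the centre of its underside.
- shift_key: Bystander: chrome shift key, a flat lever 80 mm long (along its y), 20 mm wide, 10 mm high; origin on its underside, mid-length.
- brush: Bystander: turned beech handled brush, 180 mm long along its x, lying; origin on its underside.
- screwdriver: Bystander: wooden handled screwdriver, 190 mm long along its x, lying; origin on its underside.
- oil_bottle: Bystander: amber oil bottle, 48 mm across, 100 mm high, standing; origin at the centre of its underside.
- spool_tin: Bystander: round flat steel ribbon tin, 60 mm across, 22 mm high; origin at the centre of its underside.
- tumbler: Bystander: steel drinking tumbler, 68 mm across, 90 mm high, standing; origin at the centre of its underside.
Things that resemble listed ones, but are neither listed nor needed, are in the scene too. Of the things that look like the carriage, take the one that is nearest to the robot's base at the start.

How it is judged:
On the way, in this order (a step that is already met when the one before it is completed fails the run):
1. the carriage frame is home in the corner, flush against fence and end stop, with the button still up (x of carriage in the frame of rig between -0.038 and -0.031 m and y of carriage in the frame of rig between -0.093 and -0.086 m and angle between the x axis of carriage and the x axis of rig, either way round below 0.025 rad and not (value of joint test_button above 0.002 m)), for 0.2 s.
2. the button is pressed fully down with the frame home (x of carriage in the frame of rig between -0.038 and -0.031 m and y of carriage in the frame of rig between -0.093 and -0.086 m and angle between the x axis of carriage and the x axis of rig, either way round below 0.025 rad and value of joint test_button above 0.0045 m), for 0.1 s.
At the end, for the whole second after the job is handed in: The carriage frame lies flat and at rest within 3 mm of both the fence and the end stop and within 0.025 rad of square, and the button is up again after having been pressed (at least 4.5 of its 6 mm) with the frame home (x of carriage in the frame of rig between -0.038 and -0.031 m and y of carriage in the frame of rig between -0.093 and -0.086 m and angle between the x axis of carriage and the x axis of rig, either way round below 0.025 rad and not (value of joint test_button above 0.0015 m) and linear speed of carriage below 0.01 m/s and height (world z) of carriage below 0.004 m and angle between carriage's own z axis and vertical below 0.05 rad); the robot touches nothing.
It fails at once if the carriage frame is lifted off the table or tipped up (height (world z) of carriage above 0.01 m or angle between carriage's own z axis and vertical above 0.2 rad).
It fails at once if the button is pressed while the frame is not home (value of joint test_button above 0.003 m and not (x of carriage in the frame of rig between -0.038 and -0.031 m and y of carriage in the frame of rig between -0.093 and -0.086 m and angle between the x axis of carriage and the x axis of rig, either way round below 0.025 rad)).
It fails at once if a bystander is displaced by more than 30 mm or tipped over (distance of any of spring_barrel, shift_key, brush, screwdriver, oil_bottle, spool_tin, tumbler from where it was at the start of the episode above 0.03 m or angle between any of spring_barrel, oil_bottle, tumbler's own z axis and vertical above 0.5 rad).
It also fails if it takes over 62 s, if anything falls off the work surface, if the arm or the gripper's body presses on something with over 40 N, if the wrist force passes 120 N, or if a joint passes its speed limit or range.

## Working session

There is one attempt and no reset: what is moved stays moved. The work goes in short steps, Python scripts to look and compute and a shell command to move; the robot and the scene stay as the last step left them, time stands still between calls to the robot, and variables do not carry over. Pictures are saved under pics/ and viewed, at most 10 in all, crops included, and the job is handed in when it is done.

```bash
mkdir -p pics; cat > h.py <<'E'
import numpy as np,cv2
from station import *
def ray(cam,px,c=None):
    c=c or calibration(cam);E=np.array(c['extrinsics'])
    d=np.array([(px[0]-c['cx'])/c['fx'],(px[1]-c['cy'])/c['fy']]);u=d.copy()
    for _ in range(20): u=d/(1+c['k1']*(u@u))
    R=E[:3,:3];return -R.T@E[:3,3],R.T@np.array([u[0],u[1],1])
def at(cam,px,z,c=None):
    o,d=ray(cam,px,c);return o+d*(z-o[2])/d[2]
def proj(cam,P,c=None):
    c=c or calibration(cam);E=np.array(c['extrinsics']);p=E[:3,:3]@np.array(P)+E[:3,3];u=p[:2]/p[2];u=u*(1+c['k1']*(u@u))
    return np.array([c['fx']*u[0]+c['cx'],c['fy']*u[1]+c['cy']])
def save(cam,n):
    f=np.array(grab_frame(cam));cv2.imwrite('pics/'+n,f[:,:,::-1]);return f
E
python3 - <<'E'
from h import *
s=get_state();print(s['t'],s['eef_pos'],s['ee_rot'],s['force'],tip_reach() if callable(tip_reach) else tip_reach)
a=save('top','t0.png');save('scene','s0.png')
for n,z in [('carriage',0),('rig',0),('test_button_top',.077),('spring_barrel',0),('shift_key',0),('brush',0),('screwdriver',0),('oil_bottle',0),('spool_tin',0),('tumbler',0)]:
  for cam in('top','scene'):
    for m in mark_of(cam,n)[:3]: print(n,cam,np.round(m['location'],1),round(m['conf'],2),np.round(at(cam,m['location'],z),3)[:2])
E
```

```text
0.0 [0.17589229 0.6511486  0.20885199] [ 3.13998204e+00 -1.35037355e-04 -2.63876914e-01] [-0.73400047  0.68209065  0.88505294] 0.019
carriage top [415.5 212.1] 0.76 [ 0.622 -0.359]
carriage top [324.7 255.6] 0.59 [ 0.501 -0.117]
carriage scene [281.6 192.2] 0.67 [ 0.502 -0.117]
rig top [269.8 207.8] 0.64 [0.624 0.031]
rig scene [274.7 244.9] 0.67 [0.616 0.032]
test_button_top top [315.4 189.9] 0.5 [ 0.66  -0.085]
test_button_top scene [235.1 201. ] 0.62 [ 0.659 -0.082]
spring_barrel top [232.6 219.6] 0.72 [0.59  0.129]
spring_barrel scene [307.3 324.1] 0.22 [0.668 0.248]
shift_key top [228.3 246.4] 0.66 [0.519 0.137]
shift_key scene [216.1 260.6] 0.7 [0.759 0.   ]
shift_key scene [336.2 258.6] 0.44 [0.513 0.144]
brush top [225.5 244.5] 0.7 [0.524 0.145]
brush top [188.1 192.6] 0.58 [0.661 0.252]
brush scene [306.2 322.9] 0.58 [0.669 0.244]
screwdriver top [360.4 183.3] 0.74 [ 0.697 -0.211]
screwdriver scene [202.9 197.1] 0.68 [ 0.696 -0.212]
oil_bottle top [284.6 156.3] 0.61 [ 0.767 -0.005]
oil_bottle scene [215.9 258.6] 0.75 [ 0.757 -0.005]
spool_tin top [208.7 278.7] 0.51 [0.433 0.185]
spool_tin scene [374.3 250.2] 0.6 [0.418 0.171]
tumbler top [244.9 180.2] 0.73 [0.698 0.1  ]
tumbler scene [259.  280.9] 0.59 [0.701 0.103]
```

View pics/t0.png

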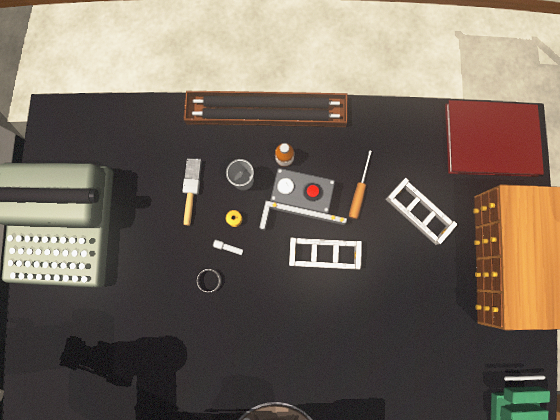

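View pics/s0.png

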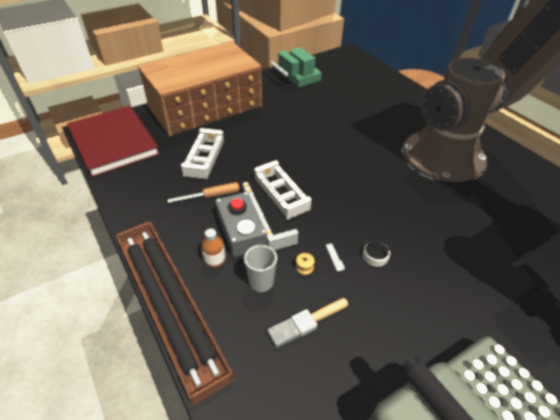

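The top picture shows the near carriage frame around (325,254), the rig corner at about (268,207), the button at (313,191) and the look-alike at (422,211). The scene picture agrees with this. The near frame, at about (0.50, -0.12), is the target. I'll move over for a wrist view.

```bash
python3 -m handwheel '[{"delta_pos":[0.45,-1,0.1],"dr":[0,0,0.37]},{"delta_pos":[0.45,-1,0.1],"dr":[0,0,0.37]},{"delta_pos":[0.45,-1,0.1],"dr":[0,0,0.37]},{"delta_pos":[0.45,-1,0.1],"dr":[0,0,0.37]},{"delta_pos":[0.45,-1,0.1],"dr":[0,0,0.37]},{"delta_pos":[0.45,-1,0.1],"dr":[0,0,0.37]},{"delta_pos":[0.45,-1,0.1],"dr":[0,0,0.37]},{"delta_pos":[0.45,-1,0.1],"dr":[0,0,0.37]},{"delta_pos":[0.45,-1,0.1],"dr":[0,0,0.37]},{"delta_pos":[0.45,-1,0.1],"dr":[0,0,0.37]}]' -1
python3 -m handwheel '[{"delta_pos":[0.45,-1,0.2],"dr":[0,0,0]},{"delta_pos":[0.45,-1,0.2],"dr":[0,0,0]},{"delta_pos":[0.45,-1,0.2],"dr":[0,0,0]},{"delta_pos":[0.45,-1,0.2],"dr":[0,0,0]},{"delta_pos":[0.45,-1,0.2],"dr":[0,0,0]},{"delta_pos":[0.45,-1,0.2],"dr":[0,0,0]},{"delta_pos":[0.45,-1,0.2],"dr":[0,0,0]},{"delta_pos":[0.45,-1,0.2],"dr":[0,0,0]},{"delta_pos":[0.45,-1,0.2],"dr":[0,0,0]},{"delta_pos":[0.45,-1,0.2],"dr":[0,0,0]}]'
python3 -m handwheel '[{"delta_pos":[0.1,-1,0],"dr":[0,0,0]},{"delta_pos":[0.1,-1,0],"dr":[0,0,0]},{"delta_pos":[0.1,-1,0],"dr":[0,0,0]},{"delta_pos":[0.1,-0.6,0],"dr":[0,0,0]},{"delta_pos":[0,0,0],"dr":[0,0,0]},{"delta_pos":[0,0,0],"dr":[0,0,0]},{"delta_pos":[0,0,0],"dr":[0,0,0]}]'
python3 - <<'E'
from h import *
s=get_state();print(s['t'],s['eef_pos'],s['ee_rot'],s['force'])
c=calibration('wrist');save('wrist','w0.png')
for n,z in [('carriage',0),('rig',0),('test_button_top',.077)]:
    for m in mark_of('wrist',n)[:3]: print(n,np.round(m['location'],1),round(m['conf'],2),np.round(at('wrist',m['location'],z,c),4)[:2])
E
```

```text
t: 2.1
eef_pos: [0.3114, 0.3503, 0.2401]
ee_rot: [-3.141, -0.0, -0.199]
force: [-0.1, 0.7, 0.7]
width: 0.0875
gripper_force: 0.0
t: 3.1
eef_pos: [0.4463, 0.0503, 0.3004]
ee_rot: [-3.141, -0.001, -0.199]
force: [0.3, -0.3, 0.5]
width: 0.088
gripper_force: 0.0
t: 3.8
eef_pos: [0.458, -0.0559, 0.2998]
ee_rot: [-3.141, -0.0, -0.199]
force: [-0.3, 1.0, -0.6]
width: 0.0875
gripper_force: 0.0
3.8 [ 0.45795242 -0.05589291  0.2998246 ] [-3.14131906e+00 -1.79052805e-04 -1.98900503e-01] [-0.29044111  0.99770816 -0.58602126]
rig [183.4  55.4] 0.58 [0.6214 0.0302]
test_button_top [112.9 224.4] 0.57 [0.4433 0.1438]
```

View pics/w0.png

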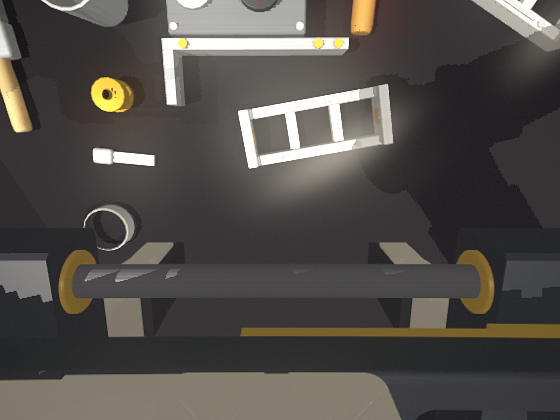

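The wrist view shows the rig fence level in the picture, from (163,45) to (349,45), with the end stop at (174,85). The frame is at about (318,125), rotated roughly 8°. I'll zoom in to read corners.

```bash
python3 - <<'E'
import cv2
a=cv2.imread('pics/w0.png')[30:175,150:400]
a=cv2.convertScaleAbs(cv2.resize(a,None,fx=3.2,fy=3.2,interpolation=cv2.INTER_CUBIC),alpha=.8)
for x in range(150,400,25): cv2.putText(a,str(x),(int((x-150)*3.2),10),0,.35,(0,255,255)); cv2.line(a,(int((x-150)*3.2),0),(int((x-150)*3.2),464),(0,120,120),1)
for y in range(50,175,25): cv2.putText(a,str(y),(0,int((y-30)*3.2)),0,.35,(0,255,255));cv2.line(a,(0,int((y-30)*3.2)),(800,int((y-30)*3.2)),(0,120,120),1)
cv2.imwrite('pics/w0c.png',a)
E
```

```text
(no output)
```

View pics/w0c.png

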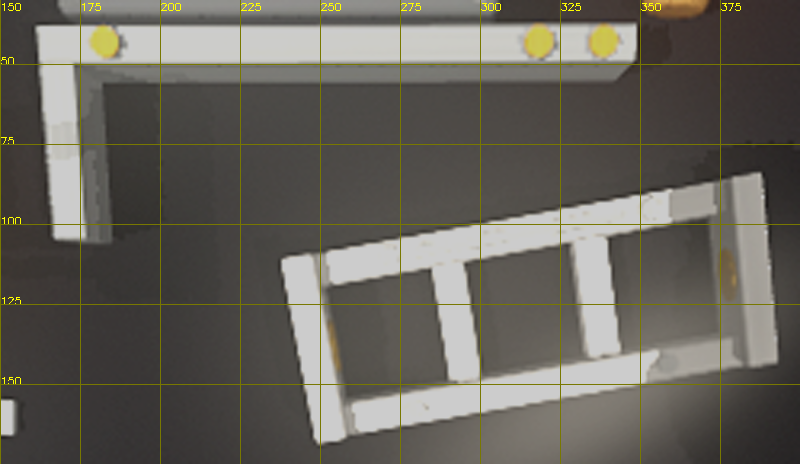

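```bash
python3 - <<'E'
from h import *
A=lambda p,z:at('wrist',p,z)[:2]
c0,c1,e0,e1=A((182.2,55.6),0),A((174.7,49.7),.04),A((341.6,55.3),0),A((348.8,49.5),.04)
print(c0,c1,e0,e1,np.linalg.norm(e0-c0),np.linalg.norm(e1-c1))
y=(c0-e0)/np.linalg.norm(c0-e0)+(c1-e1)/np.linalg.norm(c1-e1);y/=np.linalg.norm(y);x=np.array([y[1],-y[0]])
o=(c0+c1)/2;print('rig',o,'yaw',np.degrees(np.arctan2(x[1],x[0])))
K=[A(p,.038) for p in((237.8,110.9),(249,168.4),(388.1,83.8),(393.1,143.4))]
K=np.array(K);m=K.mean(0);yy=(K[0]+K[1]-K[2]-K[3])/2
print('car',m,'size',np.linalg.norm(yy),np.linalg.norm(K[0]-K[1]),np.linalg.norm(K[2]-K[3]),'yaw',np.degrees(np.arctan2(-yy[0],yy[1])))
print('in rig',(m-o)@x,(m-o)@y,[((k-o)@x,(k-o)@y) for k in K])
b=o+.056*x-.1*y;print('button',b)
print(x,y)
for P in((-.15,-.17),(-.08,-.17),(-.035,-.26)): print(P,o+P[0]*x+P[1]*y)
np.save('rig.npy',np.array([o,x,y]))
E
```

```text
[0.62145962 0.03195311] [0.62071786 0.03025929] [ 0.58263028 -0.16330805] [ 0.58191757 -0.1641867 ] 0.1990845032869576 0.19827936545567565
rig [0.62108874 0.0311062 ] yaw -11.265886998653839
car [ 0.50418047 -0.11363315] size 0.17930332589426218 0.06986469513761101 0.06956613265203418 yaw -1.6466097927956036
in rig -0.08637897525636348 -0.1647898586163625 [(np.float64(-0.06693856689435813), np.float64(-0.0704449819771371)), (np.float64(-0.13578105478470198), np.float64(-0.0823524371099181)), (np.float64(-0.037098973687484924), np.float64(-0.24739923324490426)), (np.float64(-0.1056973056589089), np.float64(-0.25896278213349067))]
button [ 0.65647346 -0.0779072 ]
[ 0.98073115 -0.19536227] [0.19536227 0.98073115]
(-0.15, -0.17) [ 0.44076748 -0.10631376]
(-0.08, -0.17) [ 0.50941867 -0.11998911]
(-0.035, -0.26) [ 0.53596896 -0.21704622]
```

```bash
python3 -m handwheel '[{"delta_pos":[-0.35,-0.74,0],"dr":[0,0,0]},{"delta_pos":[-0.35,-0.74,-0.5],"dr":[0,0,0]},{"delta_pos":[0,0,-1],"dr":[0,0,0]},{"delta_pos":[0,0,-1],"dr":[0,0,0]},{"delta_pos":[0,0,-1],"dr":[0,0,0]},{"delta_pos":[0,0,-1],"dr":[0,0,0]},{"delta_pos":[0,0,-1],"dr":[0,0,0]},{"delta_pos":[0,0,-1],"dr":[0,0,0]},{"delta_pos":[0,0,-1],"dr":[0,0,0]},{"delta_pos":[0,0,-1],"dr":[0,0,0]}]'
python3 -m handwheel '[{"delta_pos":[0,0,-0.4],"dr":[0,0,0]},{"delta_pos":[0,0,-0.26],"dr":[0,0,0]},{"delta_pos":[0,0,0],"dr":[0,0,0]},{"delta_pos":[0,0,0],"dr":[0,0,0]}]'
```

```text
t: 5.0
eef_pos: [0.4373, -0.1003, 0.0439]
ee_rot: [-3.141, -0.001, -0.198]
force: [0.6, 0.3, 0.9]
width: 0.0875
gripper_force: 0.0
t: 5.4
eef_pos: [0.4376, -0.1005, 0.0255]
ee_rot: [-3.141, -0.001, -0.199]
force: [0.8, 0.6, 0.1]
width: 0.0874
gripper_force: 0.0
```

```bash
python3 -m handwheel '[{"delta_pos":[0.196,-0.039,0],"dr":[0,0,0]},{"delta_pos":[0.196,-0.039,0],"dr":[0,0,0]},{"delta_pos":[0.196,-0.039,0],"dr":[0,0,0]},{"delta_pos":[0.196,-0.039,0],"dr":[0,0,0]},{"delta_pos":[0.196,-0.039,0],"dr":[0,0,0]},{"delta_pos":[0.196,-0.039,0],"dr":[0,0,0]},{"delta_pos":[0.196,-0.039,0],"dr":[0,0,0]},{"delta_pos":[0.196,-0.039,0],"dr":[0,0,0]},{"delta_pos":[0.196,-0.039,0],"dr":[0,0,0]},{"delta_pos":[0.196,-0.039,0],"dr":[0,0,0]}]'
python3 -m handwheel '[{"delta_pos":[0.1,-0.02,0],"dr":[0,0,0]},{"delta_pos":[0.1,-0.02,0],"dr":[0,0,0]},{"delta_pos":[0,0,0],"dr":[0,0,0]},{"delta_pos":[0,0,0],"dr":[0,0,0]}]'
python3 - <<'E'
from h import *
o,x,y=np.load('rig.npy');p=get_state()['eef_pos'];d=p[:2]-o;print('tcp rig',d@x,d@y);save('wrist','w1.png')
E
```

```text
t: 6.4
eef_pos: [0.4963, -0.1126, 0.0249]
ee_rot: [3.142, 0.0, -0.199]
force: [0.3, 0.6, -0.3]
width: 0.0878
gripper_force: 0.0
t: 6.8
eef_pos: [0.5016, -0.1137, 0.0249]
ee_rot: [-3.142, 0.0, -0.199]
force: [-0.7, -0.1, 0.3]
width: 0.0877
gripper_force: 0.0
tcp rig -0.0888752596940428 -0.1653485198963845
```

View pics/w1.png

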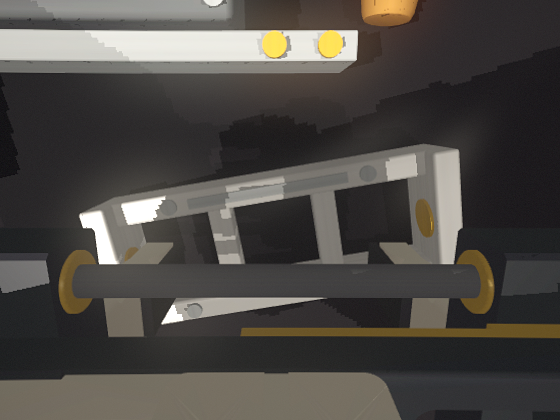

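```bash
python3 - <<'E'
from h import *
o,x,y=np.load('rig.npy')
for p,z in [((81,213),.038),((458,150),.038),((105,213),.038),((350,72),0),((357,63),.04)]:
    q=at('wrist',p,z)[:2]-o;print(p,q@x,q@y)
print(get_state()['eef_pos'],calibration('wrist')['extrinsics'])
T=np.array(get_state()['eef_pos'])
for dx in(0,.0095):
  for dy in(.044,.065,-.044): 
    P=T.copy();P[:2]+=dx*x+dy*y;P[2]-=.019;print(dx,dy,proj('wrist',P))
for m in mark_of('top','carriage')if save('top','t1.png') is not None else []: print(m, at('top',m['location'],0))
E
```

```text
(81, 213) -0.06623080447403129 -0.07208233804386889
(458, 150) -0.03724473645019942 -0.2470059454187097
(105, 213) -0.06626860857198641 -0.08332120076557911
(350, 72) 0.0008975418864465082 -0.20403369259853396
(357, 63) -0.00046967380081436267 -0.198923282537803
[ 0.50156299 -0.11366213  0.02492455] [[-1.98531086e-01 -9.80094436e-01 -5.52407206e-04 -1.08112199e-02]
 [-9.50119636e-01  1.92320906e-01  2.45530744e-01  5.12648221e-01]
 [-2.40537076e-01  4.92703381e-02 -9.69388647e-01  3.36185356e-01]
 [ 0.00000000e+00  0.00000000e+00  0.00000000e+00  1.00000000e+00]]
0 0.044 [201.86116099 236.38232966]
0 0.065 [165.56662666 236.52207492]
0 -0.044 [353.47601246 235.94599647]
0.0095 0.044 [200.95919944 220.65195788]
0.0095 0.065 [164.24553107 220.77527521]
0.0095 -0.044 [354.31205631 220.19995335]
{'location': [416.4, 211.0], 'conf': 0.74} [ 0.62529635 -0.36131663  0.        ]
{'location': [283.5, 157.4], 'conf': 0.74} [ 0.76362166 -0.00243208  0.        ]
```

View pics/t1.png

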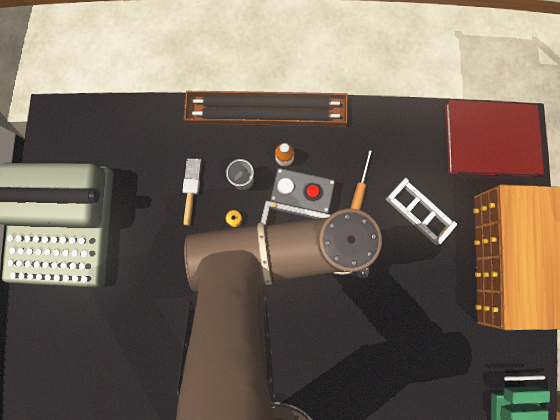

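The frame has not moved: its corners in rig coordinates are unchanged. The tips seem not to have met the rail, so I'll look at what belongs to the gripper.

```bash
python3 - <<'E'
import cv2,numpy as np
a=cv2.imread('pics/w0.png')[190:350,50:510];b=cv2.imread('pics/w1.png')[190:350,50:510]
g=lambda i:(255*(i/255.)**.4).astype(np.uint8)
v=np.vstack([g(a),g(b)]);cv2.imwrite('pics/cmp.png',cv2.resize(v,None,fx=1.7,fy=1.7))
E
```

```text
(no output)
```

View pics/cmp.png

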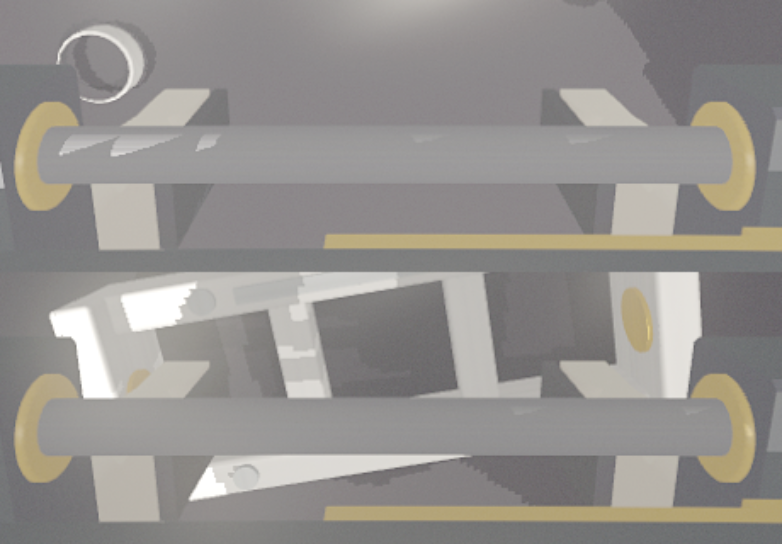

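```bash
python3 - <<'E'
from h import *
o,x,y=np.load('rig.npy');s=get_state();print(s['width'])
a=ray('wrist',(184,242));b=ray('wrist',(368,242));
k=s['width']/abs((a[1]-b[1])@np.r_[y,0])
for w in(s['width'],.088+.01,.13):
  k=w/abs((a[1]-b[1])@np.r_[y,0])
  for r in(a,b):
    P=r[0]+k*r[1];d=P-s['eef_pos'];print(w,P,'dx',d[:2]@x,'dy',d[:2]@y,'dz',d[2])
E
```

```text
0.08751633987307877
0.08751633987307877 [ 0.51938198 -0.07163235  0.04164051] dx 0.009224414329226483 dy 0.04466860913127382 dz 0.016655676914467683
0.08751633987307877 [ 0.50201494 -0.15740863  0.04158996] dx 0.008949460993383786 dy -0.04284773074180495 dz 0.016605124522389332
0.09799999999999999 [ 0.51381931 -0.06515222  0.02265979] dx 0.0025029559754397917 dy 0.049937139074304075 dz -0.002325045853372669
0.09799999999999999 [ 0.49437185 -0.16120372  0.02260318] dx 0.0021950657351526254 dy -0.048062860925695915 dz -0.002381653961422696
0.13 [ 0.49683998 -0.04537247 -0.03527638] dx -0.018013415665495656 dy 0.06601863696109987 dz -0.06026121711584797
0.13 [ 0.47104233 -0.17278773 -0.03535147] dx -0.01842184149444804 dy -0.06398136303890013 dz -0.06033630950407758
```

The gripper geometry is clear in that picture. The tips' front edges, at columns 184 and 368 on row 242, lie about 17 mm above the reported TCP, so they passed over the 28 mm rail. I'll retreat and find the table by careful descent.

```bash
python3 -m handwheel '[{"delta_pos":[-0.55,0.11,0],"dr":[0,0,0]},{"delta_pos":[-0.55,0.11,0],"dr":[0,0,0]},{"delta_pos":[-0.55,0.11,0],"dr":[0,0,0]},{"delta_pos":[-0.55,0.11,0],"dr":[0,0,0]},{"delta_pos":[0,0,0],"dr":[0,0,0]},{"delta_pos":[0,0,0],"dr":[0,0,0]}]'
python3 -m handwheel '[{"delta_pos":[0,0,-0.1],"dr":[0,0,0]},{"delta_pos":[0,0,-0.1],"dr":[0,0,0]},{"delta_pos":[0,0,0],"dr":[0,0,0]}]'
python3 -m handwheel '[{"delta_pos":[0,0,-0.07],"dr":[0,0,0]},{"delta_pos":[0,0,0],"dr":[0,0,0]},{"delta_pos":[0,0,0],"dr":[0,0,0]}]'
```

```text
t: 7.55
eef_pos: [0.4361, -0.1004, 0.0253]
ee_rot: [-3.141, -0.001, -0.199]
force: [-0.7, -0.9, 0.4]
width: 0.0874
gripper_force: 0.0
t: 7.85
eef_pos: [0.4357, -0.1006, 0.0183]
ee_rot: [3.141, 0.001, -0.2]
force: [-0.3, -0.4, 0.8]
width: 0.0877
gripper_force: 0.0
t: 8.15
eef_pos: [0.4358, -0.1005, 0.0167]
ee_rot: [3.141, 0.0, -0.199]
force: [0.2, -0.1, 0.2]
width: 0.0873
gripper_force: 0.0
```

```bash
python3 -m handwheel '[{"delta_pos":[0,0,-0.1],"dr":[0,0,0]},{"delta_pos":[0,0,-0.1],"dr":[0,0,0]},{"delta_pos":[0,0,-0.1],"dr":[0,0,0]},{"delta_pos":[0,0,0],"dr":[0,0,0]}]'
python3 -m handwheel '[{"delta_pos":[0,0,-0.1],"dr":[0,0,0]},{"delta_pos":[0,0,-0.1],"dr":[0,0,0]},{"delta_pos":[0,0,-0.1],"dr":[0,0,0]},{"delta_pos":[0,0,-0.1],"dr":[0,0,0]},{"delta_pos":[0,0,0],"dr":[0,0,0]}]'
```

```text
t: 8.55
eef_pos: [0.4354, -0.1005, 0.0074]
ee_rot: [3.141, 0.001, -0.199]
force: [0.1, -0.6, -0.1]
width: 0.0875
gripper_force: 0.0
t: 9.05
eef_pos: [0.4355, -0.1005, -0.0046]
ee_rot: [3.141, 0.001, -0.199]
force: [0.3, -0.7, 0.2]
width: 0.0875
gripper_force: 0.0
```

```bash
python3 -m handwheel '[{"delta_pos":[0,0,-0.1],"dr":[0,0,0]},{"delta_pos":[0.196,-0.039,0],"dr":[0,0,0]},{"delta_pos":[0.196,-0.039,0],"dr":[0,0,0]},{"delta_pos":[0.196,-0.039,0],"dr":[0,0,0]},{"delta_pos":[0.15,-0.03,0],"dr":[0,0,0]},{"delta_pos":[0.15,-0.03,0],"dr":[0,0,0]},{"delta_pos":[0.15,-0.03,0],"dr":[0,0,0]}]'
python3 -m handwheel '[{"delta_pos":[0.196,-0.039,0],"dr":[0,0,0]},{"delta_pos":[0.196,-0.039,0],"dr":[0,0,0]},{"delta_pos":[0.196,-0.039,0],"dr":[0,0,0]}]'
python3 - <<'E'
from h import *
o,x,y=np.load('rig.npy');d=get_state()['eef_pos'][:2]-o;print('tcp rig',d@x,d@y)
E
```

```text
t: 9.75
eef_pos: [0.467, -0.1068, -0.0073]
ee_rot: [3.141, 0.001, -0.199]
force: [-2.0, 2.2, 0.7]
width: 0.088
gripper_force: 1.3
t: 10.05
eef_pos: [0.4841, -0.1105, -0.0073]
ee_rot: [3.141, 0.002, -0.2]
force: [-5.0, 1.4, 3.5]
width: 0.0877
gripper_force: 2.8
tcp rig -0.10665177860252766 -0.16562722804396357
```

```bash
python3 -m handwheel '[{"delta_pos":[0.196,-0.039,0],"dr":[0,0,0]},{"delta_pos":[0.196,-0.039,0],"dr":[0,0,0]},{"delta_pos":[0.196,-0.039,0],"dr":[0,0,0]},{"delta_pos":[0.1,-0.02,0],"dr":[0,0,0]},{"delta_pos":[0,0,0],"dr":[0,0,0]}]'
python3 - <<'E'
from h import *
o,x,y=np.load('rig.npy');d=get_state()['eef_pos'][:2]-o;print('tcp rig',d@x,d@y)
save('wrist','w2.png')
E
```

```text
t: 10.55
eef_pos: [0.5058, -0.1146, -0.0072]
ee_rot: [3.142, -0.0, -0.2]
force: [-1.5, -0.4, 0.1]
width: 0.0876
gripper_force: 0.6
tcp rig -0.0845673101779659 -0.16538288930377784
```

View pics/w2.png

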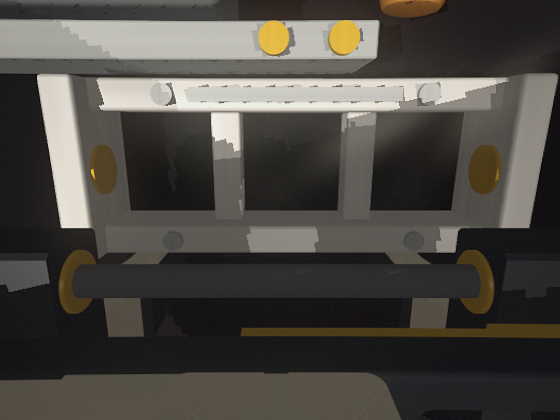

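Squared up: the far cheek corners at (38,75) and (554,75) are level with the fence. A little more x push until it seats on the fence.

```bash
python3 -m handwheel '[{"delta_pos":[0.06,-0.012,0],"dr":[0,0,0]},{"delta_pos":[0.06,-0.012,0],"dr":[0,0,0]},{"delta_pos":[0,0,0],"dr":[0,0,0]}]'
python3 -m handwheel '[{"delta_pos":[0.04,-0.008,0],"dr":[0,0,0]},{"delta_pos":[0,0,0],"dr":[0,0,0]}]'
python3 -m handwheel '[{"delta_pos":[0.04,-0.008,0],"dr":[0,0,0]},{"delta_pos":[0,0,0],"dr":[0,0,0]}]'
python3 - <<'E'
from h import *
o,x,y=np.load('rig.npy');d=get_state()['eef_pos'][:2]-o;print('tcp rig',d@x,d@y)
f=save('wrist','w3.png');g=f[:,:,1].astype(int)
print(g[120,30:80:2]);print(g[120,520:560:2]);print(g[50:110:2,250])
E
```

```text
t: 10.9
eef_pos: [0.5087, -0.1151, -0.0072]
ee_rot: [3.141, 0.0, -0.199]
force: [-3.1, 0.1, 0.9]
width: 0.0881
gripper_force: 1.6
t: 11.1
eef_pos: [0.51, -0.1153, -0.0072]
ee_rot: [3.142, 0.0, -0.199]
force: [-3.2, -0.5, 1.6]
width: 0.0875
gripper_force: 1.8
t: 11.3
eef_pos: [0.51, -0.1154, -0.0073]
ee_rot: [3.141, 0.002, -0.199]
force: [-7.8, 3.0, 4.2]
width: 0.0877
gripper_force: 3.7
tcp rig -0.08031117373085753 -0.16539747459664855
[ 27  27  28  28  32  30  35 211 217 215 215 215 214 216 216 217 219 219
 220 220 220 209 163 117  85]
[129 140 138 138 138 137 138 138 138 137 140 139 139 138 135  51  19  18
  13  16]
[195 195 195 196 195 195 193 192 193 193 193 175 106 110 115 204 227 230
 149 206 207 206 205 203 205 209 201 239 241 224]
```

The frame is on the fence: motion stopped at about 8 N, with the TCP at rig x -80 mm. Next I back off, lift, close the gripper and go to the far end for the y push.

```bash
python3 -m handwheel '[{"delta_pos":[-0.49,0.1,0],"dr":[0,0,0]},{"delta_pos":[0,0,1],"dr":[0,0,0]},{"delta_pos":[0,0,1],"dr":[0,0,0]},{"delta_pos":[0.229,-0.902,0],"dr":[0,0,0]},{"delta_pos":[0.229,-0.902,0],"dr":[0,0,0]},{"delta_pos":[0.229,-0.902,0],"dr":[0,0,0]},{"delta_pos":[0.229,-0.902,0],"dr":[0,0,0]},{"delta_pos":[0.229,-0.902,0],"dr":[0,0,0]},{"delta_pos":[0,0,0],"dr":[0,0,0]},{"delta_pos":[0,0,0],"dr":[0,0,0]}]' 1 30
python3 - <<'E'
from h import *
o,x,y=np.load('rig.npy');s=get_state();d=s['eef_pos'][:2]-o;print('tcp rig',d@x,d@y)
c=calibration('wrist');f=save('wrist','w4.png')
E
```

```text
t: 12.35
eef_pos: [0.5317, -0.2485, 0.0529]
ee_rot: [3.142, -0.002, -0.2]
force: [0.4, 0.4, 0.7]
width: 0.0131
gripper_force: 0.0
tcp rig -0.032991209855302545 -0.29169081709495204
```

View pics/w4.png

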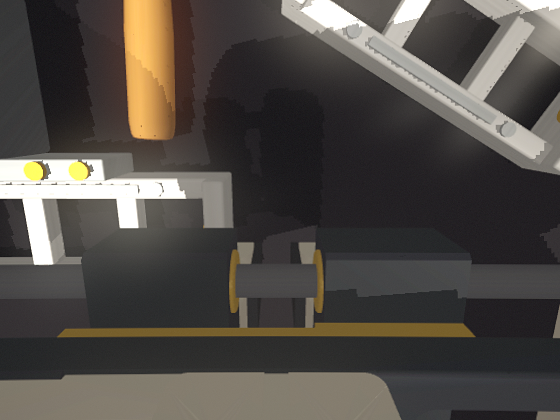

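The picture shows the closing fingers at columns 238–315 and the frame's near-end corner at (232,173), with a gap between them. I'll descend and push along y.

```bash
python3 - <<'E'
from h import *
o,x,y=np.load('rig.npy')
for p in((232,173),(232,228)): q=at('wrist',p,.038)[:2]-o;print(q@x,q@y)
E
python3 -m handwheel '[{"delta_pos":[0,0,-1],"dr":[0,0,0]},{"delta_pos":[0,0,-1],"dr":[0,0,0]},{"delta_pos":[0,0,0],"dr":[0,0,0]}]'
python3 -m handwheel '[{"delta_pos":[0.039,0.196,0],"dr":[0,0,0]},{"delta_pos":[0.039,0.196,0],"dr":[0,0,0]},{"delta_pos":[0.039,0.196,0],"dr":[0,0,0]},{"delta_pos":[0.039,0.196,0],"dr":[0,0,0]},{"delta_pos":[0.039,0.196,0],"dr":[0,0,0]}]'
python3 -m handwheel '[{"delta_pos":[0.039,0.196,0],"dr":[0,0,0]},{"delta_pos":[0.039,0.196,0],"dr":[0,0,0]},{"delta_pos":[0.039,0.196,0],"dr":[0,0,0]},{"delta_pos":[0.039,0.196,0],"dr":[0,0,0]},{"delta_pos":[0.039,0.196,0],"dr":[0,0,0]}]'
python3 - <<'E'
from h import *
o,x,y=np.load('rig.npy');s=get_state();d=s['eef_pos'][:2]-o;print('tcp rig',d@x,d@y)
c=calibration('wrist');f=save('wrist','w5.png');g=f[:,:,1].astype(int)
for r in range(100,230,20): print(r,g[r,180:280:4])
E
```

```text
0.004131916074972592 -0.2663822200004701
-0.02711842307361235 -0.2653133470836923
t: 12.7
eef_pos: [0.5283, -0.2464, -0.0102]
ee_rot: [-3.141, 0.006, -0.199]
force: [-0.6, 0.2, -0.4]
width: 0.0008
gripper_force: 0.0
t: 13.2
eef_pos: [0.5378, -0.2184, -0.0057]
ee_rot: [3.141, -0.002, -0.199]
force: [-0.6, -5.3, 5.3]
width: 0.0007
gripper_force: 3.3
t: 13.7
eef_pos: [0.5435, -0.1891, -0.0057]
ee_rot: [3.141, -0.002, -0.199]
force: [-1.4, -5.3, 5.0]
width: 0.0001
gripper_force: 3.4
tcp rig -0.033038522668311504 -0.23111576915494345
100 [ 72  74  73  74  76  63  60  58  58  60 111 129 137 144 149 155 156 157
 160 159 153 150 147 140 133]
120 [ 49  49  51  51  52  54  55  50  53  53 113 126 136 144 148 154 154 156
 157 155 151 147 143 137 128]
140 [ 42  43  43  43  44  47  44  45  48  49  44 103 106 111 109 140 153 153
 156 153 135 102 101 100  54]
160 [49 46 45 47 47 47 49 46 49 48 48 47 47 47 46 46 46 45 46 44 44 42 44 44
 42]
180 [151 151 151 129 126 130 128 126  48  51  50  48  47  48  48  44  45  46
  46  47  45  44  44  43  51]
200 [146 147 147 137 126 158 158 156 155 154 156 153 152 152 149 124  49  50
  47  47  47  45  45  45  43]
220 [169 170 170 170 169 170 171 171 170 172 173 174 170 148 148 149  51  48
  48  46  43  44  41  42  43]
```

```bash
python3 -m handwheel '[{"delta_pos":[0.039,0.196,0],"dr":[0,0,0]},{"delta_pos":[0.039,0.196,0],"dr":[0,0,0]},{"delta_pos":[0.02,0.098,0],"dr":[0,0,0]},{"delta_pos":[0,0,0],"dr":[0,0,0]}]'
python3 - <<'E'
from h import *
o,x,y=np.load('rig.npy');s=get_state();d=s['eef_pos'][:2]-o;print('tcp rig',d@x,d@y)
c=calibration('wrist');f=save('wrist','w6.png');cv2.imwrite('pics/w6c.png',cv2.resize(f[60:260,40:320,::-1],None,fx=2.5,fy=2.5))
E
```

```text
t: 14.15
eef_pos: [0.5463, -0.1741, -0.0061]
ee_rot: [-3.142, -0.002, -0.199]
force: [0.1, -2.8, 2.4]
width: 0.0006
gripper_force: 1.7
tcp rig -0.03321605501414756 -0.21583234669035734
```

View pics/w6c.png

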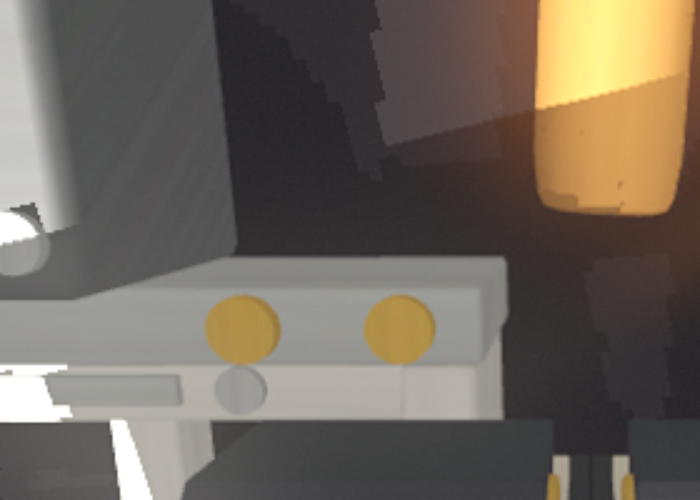

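The frame's rail lies against the fence. Its end, at crop column 500, is just past the fence end at 483, so about 22 mm of travel remains.

```bash
python3 -m handwheel '[{"delta_pos":[0.03,0.15,0],"dr":[0,0,0]},{"delta_pos":[0.03,0.15,0],"dr":[0,0,0]},{"delta_pos":[0.03,0.15,0],"dr":[0,0,0]},{"delta_pos":[0.02,0.1,0],"dr":[0,0,0]},{"delta_pos":[0,0,0],"dr":[0,0,0]}]'
python3 -m handwheel '[{"delta_pos":[0.012,0.06,0],"dr":[0,0,0]},{"delta_pos":[0.012,0.06,0],"dr":[0,0,0]},{"delta_pos":[0,0,0],"dr":[0,0,0]}]'
python3 - <<'E'
from h import *
o,x,y=np.load('rig.npy');s=get_state();d=s['eef_pos'][:2]-o;print('tcp rig',d@x,d@y,s['force'])
E
```

```text
t: 14.7
eef_pos: [0.5492, -0.1578, -0.0066]
ee_rot: [3.142, -0.001, -0.199]
force: [-0.0, -4.3, 3.3]
width: 0.0004
gripper_force: 2.2
t: 15.0
eef_pos: [0.5495, -0.1556, -0.0065]
ee_rot: [3.14, -0.0, -0.199]
force: [-1.1, -12.8, 6.7]
width: 0.0004
gripper_force: 6.8
tcp rig -0.03371957382748621 -0.1971245502804972 [ -1.13374008 -12.84953857   6.67904212]
```

```bash
python3 -m handwheel '[{"delta_pos":[0.008,0.04,0],"dr":[0,0,0]},{"delta_pos":[0,0,0],"dr":[0,0,0]}]'
python3 -m handwheel '[{"delta_pos":[0.008,0.04,0],"dr":[0,0,0]},{"delta_pos":[0,0,0],"dr":[0,0,0]}]'
python3 - <<'E'
from h import *
o,x,y=np.load('rig.npy');s=get_state();d=s['eef_pos'][:2]-o;print('tcp rig',d@x,d@y,s['force'])
f=save('wrist','w7.png');g=f[:,:,1].astype(int)
for r in (196,202,208,214,220): print(r,g[r,190:260:3])
E
```

```text
t: 15.2
eef_pos: [0.5494, -0.1555, -0.0065]
ee_rot: [3.139, 0.0, -0.199]
force: [-0.8, -18.8, 5.8]
width: 0.0004
gripper_force: 10.1
t: 15.4
eef_pos: [0.5494, -0.1554, -0.0065]
ee_rot: [3.138, 0.001, -0.199]
force: [-1.5, -26.7, 4.7]
width: 0.0003
gripper_force: 13.4
tcp rig -0.03389754887179917 -0.19688643609484632 [ -1.5309752  -26.68308304   4.6927328 ]
196 [143 141 143 142 144 149 148 148 148 147 147 149 149 148 149 146 146 142
 139 140 142 142 141 141]
202 [143 141 145 147 148 147 148 148 147 147 146 146 147 145 145 146 146 146
 142 140 141 143 140 142]
208 [174 173 174 174 169 171 170 170 171 173 174 174 172 168 150 150 150 109
  57  58  57  57  56  57]
214 [174 173 173 173 167 174 172 171 174 174 175 176 175 171 152 149 150 117
  56  56  55  56  55  54]
220 [171 172 172 172 166 173 174 171 173 174 174 176 176 171 152 148 149 117
  55  54  51  53  52  52]
```

```bash
python3 - <<'E'
from h import *
o,x,y=np.load('rig.npy')
for p,z in(((230.5,214),.038),((241,214),0),((241,214),.038)): q=at('wrist',p,z)[:2]-o;print(q@x,q@y)
E
python3 -m handwheel '[{"delta_pos":[-0.08,-0.4,0],"dr":[0,0,0]},{"delta_pos":[0,0,0],"dr":[0,0,0]},{"delta_pos":[0,0,1],"dr":[0,0,0]},{"delta_pos":[0,0,1],"dr":[0,0,0]},{"delta_pos":[-0.6,-0.1,1],"dr":[0,0,0]},{"delta_pos":[-0.9,0.8,1],"dr":[0,0,0]},{"delta_pos":[-0.9,0.9,1],"dr":[0,0,0]},{"delta_pos":[-0.3,0.9,1],"dr":[0,0,0]},{"delta_pos":[0,0,0],"dr":[0,0,0]},{"delta_pos":[0,0,0],"dr":[0,0,0]}]' -1
python3 - <<'E'
from h import *
o,x,y=np.load('rig.npy');s=get_state();d=s['eef_pos'][:2]-o;print('tcp rig',d@x,d@y,s['eef_pos'])
f=save('wrist','w8.png');c=calibration('wrist')
for n,z in(('carriage',0),('rig',0),('test_button_top',.077)):
  for m in mark_of('wrist',n)[:2]:
    p=at('wrist',m['location'],z,c)[:2];print(n,m,p,(p-o)@x,(p-o)@y)
# predicted home cheek corners vs image: draw column/row profiles
g=f[:,:,1].astype(int)
for nm,P,ax in (('endcheek',(-.035,-.18,.038),0),('nearrail',(-.07,-.05,.028),1),('nearrail',(-.07,-.13,.028),1),('farcheekL',(-.035,0,.038),0)):
    q=proj('wrist',[*(o+P[0]*x+P[1]*y),P[2]],c);i,j=np.round(q).astype(int);print(nm,q)
    if 0<=i<560 and 0<=j<420: print(g[j,max(0,i-12):i+13] if ax==0 else g[max(0,j-12):j+13,i])
E
```

```text
-0.00344954715190429 -0.1784230823304084
-0.013650362603860341 -0.17862517904096042
-0.0034671613368036196 -0.18245587154298826
t: 16.45
eef_pos: [0.4669, -0.0874, 0.1737]
ee_rot: [-3.14, -0.002, -0.197]
force: [0.6, -1.2, -1.5]
width: 0.075
gripper_force: 0.0
tcp rig -0.1280466113669852 -0.14632820205686722 [ 0.46692243 -0.08738695  0.17368026]
rig {'location': [115.4, 47.7], 'conf': 0.89} [0.62132052 0.03063623] 0.0003191235957942356 -0.0004156345597953965
endcheek [316.73475118  85.11009752]
[245 243 242 241 241 241 243 243 244 244 228 165  60  65  68  66  67  65
  64  64  65  64  63  64  62]
nearrail [167.46551614 128.29181084]
[207 227 227 226 226 228 230 232 234 235 237 241 220 145  60  62  63  64
  63  64  63  61  62  62  62]
nearrail [257.92958963 128.26940836]
[183 217 220 218 219 219 218 218 217 217 220 223 217 172  61  63  67  68
  64  67  65  65  64  65  65]
farcheekL [99.69997035 84.9546406 ]
[203 202 203 206 205 201 201 202 204 202 186  89  95 190 244 236 234 233
 233 233 233 233 232 232 233]
```

The frame's edges agree with the home pose within about 1 mm, and both near-rail profiles match, so it's square. Next, the button.

```bash
python3 -m handwheel '[{"delta_pos":[0.905,0.04,0],"dr":[0,0,0]},{"delta_pos":[0.905,0.04,0],"dr":[0,0,0]},{"delta_pos":[0.905,0.04,0],"dr":[0,0,0]},{"delta_pos":[0.905,0.04,0],"dr":[0,0,0]},{"delta_pos":[0.905,0.04,0],"dr":[0,0,0]},{"delta_pos":[0.905,0.04,0],"dr":[0,0,0]},{"delta_pos":[0.905,0.04,0],"dr":[0,0,0]},{"delta_pos":[0,0,0],"dr":[0,0,0]},{"delta_pos":[0,0,0],"dr":[0,0,0]},{"delta_pos":[0,0,0],"dr":[0,0,0]}]' 1 30
python3 -m handwheel '[{"delta_pos":[0,0,-0.8],"dr":[0,0,0]},{"delta_pos":[0,0,-0.8],"dr":[0,0,0]},{"delta_pos":[0,0,-0.8],"dr":[0,0,0]},{"delta_pos":[0,0,-0.6],"dr":[0,0,0]},{"delta_pos":[0,0,0],"dr":[0,0,0]},{"delta_pos":[0,0,0],"dr":[0,0,0]}]'
```

```text
t: 17.65
eef_pos: [0.6558, -0.0809, 0.1718]
ee_rot: [3.141, 0.002, -0.2]
force: [0.2, -0.6, -0.1]
width: 0.0127
gripper_force: 0.0
t: 18.25
eef_pos: [0.6564, -0.0806, 0.0835]
ee_rot: [3.141, -0.0, -0.199]
force: [0.1, -0.3, 0.2]
width: 0.0003
gripper_force: 0.0
```

Positioned 1–2 mm from the button centre. Pressing slowly.

```bash
python3 -m handwheel '[{"delta_pos":[0,0.05,-0.3],"dr":[0,0,0]},{"delta_pos":[0,0,-0.3],"dr":[0,0,0]},{"delta_pos":[0,0,0],"dr":[0,0,0]},{"delta_pos":[0,0,0],"dr":[0,0,0]}]'
python3 -m handwheel '[{"delta_pos":[0,0,-0.15],"dr":[0,0,0]},{"delta_pos":[0,0,0],"dr":[0,0,0]}]'
python3 -m handwheel '[{"delta_pos":[0,0,-0.1],"dr":[0,0,0]},{"delta_pos":[0,0,0],"dr":[0,0,0]}]'
```

```text
t: 18.65
eef_pos: [0.6565, -0.0789, 0.0647]
ee_rot: [3.141, 0.0, -0.199]
force: [0.2, -0.9, 0.1]
width: 0.0007
gripper_force: 0.0
t: 18.85
eef_pos: [0.6569, -0.0789, 0.0602]
ee_rot: [-3.141, -0.0, -0.199]
force: [0.2, 0.9, 1.7]
width: 0.0001
gripper_force: 0.8
t: 19.05
eef_pos: [0.657, -0.0789, 0.0575]
ee_rot: [-3.142, -0.001, -0.199]
force: [-0.0, 1.0, 2.8]
width: 0.0004
gripper_force: 1.5
```

```bash
python3 -m handwheel '[{"delta_pos":[0,0,-0.1],"dr":[0,0,0]},{"delta_pos":[0,0,-0.06],"dr":[0,0,0]},{"delta_pos":[0,0,0],"dr":[0,0,0]}]'
python3 -m handwheel '[{"delta_pos":[0,0,-0.05],"dr":[0,0,0]},{"delta_pos":[0,0,0],"dr":[0,0,0]},{"delta_pos":[0,0,0],"dr":[0,0,0]}]'
```

```text
t: 19.35
eef_pos: [0.6571, -0.0789, 0.0544]
ee_rot: [3.141, -0.001, -0.199]
force: [-5.2, 1.5, 13.8]
width: 0.0
gripper_force: 7.1
t: 19.65
eef_pos: [0.6572, -0.079, 0.0542]
ee_rot: [3.141, -0.002, -0.198]
force: [-8.1, 1.7, 23.4]
width: 0.0002
gripper_force: 11.4
```

Hard stop at about 6 mm of travel and 23 N, so the button is fully down. Releasing, then checking the frame.

```bash
python3 -m handwheel '[{"delta_pos":[0,0,0.3],"dr":[0,0,0]},{"delta_pos":[0,0,0.8],"dr":[0,0,0]},{"delta_pos":[0,0,1],"dr":[0,0,0]},{"delta_pos":[0,0,1],"dr":[0,0,0]},{"delta_pos":[-0.9,0,1],"dr":[0,0,0]},{"delta_pos":[-1,0,0],"dr":[0,0,0]},{"delta_pos":[-1,0,0],"dr":[0,0,0]},{"delta_pos":[-1,0,0],"dr":[0,0,0]},{"delta_pos":[-1,0,0],"dr":[0,0,0]},{"delta_pos":[-1,0,0],"dr":[0,0,0]}]'
python3 -m handwheel '[{"delta_pos":[-0.4,0,0],"dr":[0,0,0]},{"delta_pos":[0,0,0],"dr":[0,0,0]},{"delta_pos":[0,0,0],"dr":[0,0,0]},{"delta_pos":[0,0,0],"dr":[0,0,0]}]'
python3 - <<'E'
from h import *
o,x,y=np.load('rig.npy');f=save('wrist','w9.png');c=calibration('wrist');g=f[:,:,1].astype(int)
for nm,P,ax in (('endcheek',(-.035,-.18,.038),0),('nearrail',(-.07,-.05,.028),1),('nearrail',(-.07,-.13,.028),1),('farcheekL',(-.035,0,.038),0)):
    q=proj('wrist',[*(o+P[0]*x+P[1]*y),P[2]],c);i,j=np.round(q).astype(int);print(nm,q)
    if 0<=i<560 and 0<=j<420: print(g[j,max(0,i-12):i+13] if ax==0 else g[max(0,j-12):j+13,i])
E
```

```text
t: 20.65
eef_pos: [0.478, -0.079, 0.1735]
ee_rot: [3.142, 0.001, -0.2]
force: [-0.1, 0.6, 1.0]
width: 0.0002
gripper_force: 0.0
t: 21.05
eef_pos: [0.4686, -0.0788, 0.1739]
ee_rot: [3.141, -0.0, -0.199]
force: [0.2, 0.2, -0.4]
width: 0.0006
gripper_force: 0.0
endcheek [327.51391288  85.25088845]
[242 240 240 239 241 242 242 243 242 217 123  48  54  54  54  56  54  54
  53  53  50  50  51  48  51]
nearrail [178.15982449 128.48794866]
[219 228 225 225 226 228 229 232 233 234 237 234 209 136  49  59  57  58
  57  56  58  57  55  55  55]
nearrail [268.2803699  128.33505706]
[232 244 241 241 243 243 243 242 242 242 246 243 213 134  54  60  62  61
  60  63  60  58  58  59  57]
farcheekL [111.35740444  85.43075125]
[202 204 207 206 201 200 202 204 204 176  91  67 225 241 236 235 234 233
 234 233 233 232 231 234 214]
```

The frame is still at home and the robot is clear of everything. Handing in.

```bash
python3 -c "
from station import *
print(job_done())"
```

```text
the job is handed in; nothing more can be done
None
```

I pushed the carriage frame home into the rig corner (within about 1 mm of flush and square in the wrist camera), then pressed the button to its stop and released it, and handed the job in at about 21 s; no verdict was returned, and I did not check by camera that the button came back up or that the bystanders stayed put.

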